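# Set the receipt printer's gap lever to the third click

### The arm

A 6-joint arm with a two-finger parallel gripper is mounted at the origin on a cart in front of the work surface, level with it; the furniture and walls round the work are solid. World frame = base frame: x ahead of the robot, y to its left, z up, the work surface at z = 0. Lengths are in mm, angles in rad, forces in N, time in s.
With the tool pointing down it reaches from about 300 to 775 mm from the base axis. Payload 14.6 kg.
Tool frame: the origin (TCP) lies at the very end of the fingers, on their centre line; the grasp point (between the pads) lies 19 mm behind it; z points along the fingers, y is the line along which they close (so a half turn about z gives the same grasp; the last joint's range is limited). The gripper opens to 94 mm and grips with 3 to 60 N. Pads are 16 mm wide; open, the fingers measure 119 mm over their backs; the gripper's body (75 mm by 177 mm) begins 78 mm behind the grasp point.
Start: joints at [1.26, 0.3, 1.521, -0, 1.321, -0.067], TCP at [132.763, 533.726, 205.446] pointing down, gripper open.
Joint ranges: [-3.03, 3.03], [-0.79, 2.21], [0.23, 2.52], [-1.04, 4.18], [0, 3.07], [-2.55, 2.55]. Speed limits (rad/s): [2.22, 2.22, 2.57, 3.14, 3.14, 3.14].

### API

Orientations are given as [roll, pitch, yaw] about the fixed x, y, z axes, in that order (R = Rz(yaw) Ry(pitch) Rx(roll)).
In Python, from cell import manip gives the robot as it stands.
- The arm moves only by the tool servo_tool, never from a script. Its argument "motion" is a list that holds one entry, the list of rows, each a list of 7 numbers: the shift along the world's x, y, z as a fraction of full scale, then the turn, a rotation vector about the world's x, y, z as a fraction of full scale, then the closure, from 0 (fully open) to 1 (shut). In form: [[[x, y, z, rx, ry, rz, gripper], ...]]. A call has 1 to 10 rows; each row is the pose to reach, as a shift and turn from the pose commanded when the call began, turning the shorter way round; what a row does not reach only later rows make up. Full scale, the value 1, is 0.5 m for a shift and pi rad for a turn. A row lasts 1/10 s, in which the tool goes at most 50 mm and 8.59 degrees, less where a joint would pass 70% of its speed; a pose out of reach is approached as far as the arm can. A call with a number of a shift or a turn outside -1 to 1 is refused whole. A call with a gripper value outside its range is refused whole. The fingers move at their own pace and stop on an object; "newtons" is the grip in N (left out, the last holds). Time passes only in rows, so rows that repeat a pose let the fingers close. It gives the time, the measured TCP pose, the force, the opening and the grip force at its end, in the units of the state.
- manip.read_state(): the state, without advancing time (a new reading comes with each control period).
- manip.camera(name): name is "scene" or "side" or "wrist"; returns a dict with "frame" (480x640x3 uint8, red, green, blue), "range_z" (480x640 float32, mm along the optical axis (not along the pixel's ray), 0 where there is no reading), "vfov" (degrees; the focal length in pixels is half the picture's height over the tangent of half this angle, whatever the lens; pixels are square), "cx", "cy" (the principal point, pixels), "cam_to_world" (4x4, takes a point from camera to world coordinates). Camera axes: x right, y down, z forward; pixel columns grow to the right and rows downward; lengths in mm; the calibration is good to about 2 mm. A picture is of the moment at which its call begins.
- manip.sign_off(): hands the job in; it is judged then, once.
The state is a dict: "clock": time; "joints": joint angles; "qd": joint speeds; "effort": joint torques, N m; "eef_pos": TCP position; "eef_rot": TCP orientation; "wrist_force": force on the tool from outside, world axes, zero at the start; "moment": the same for the moment, N m; "finger_gap": finger opening in mm; "finger_force": force on a finger pad.
Only numpy, scipy, OpenCV 4.12 (cv2) and the standard library are available. Lean on these libraries where they do the work, as an engineer would, in place of code of your own. Each camera call takes 0.05 s, during which the arm holds its last target. There are 200 camera calls.

### The job

The receipt printer is to print three-part forms: with a fingertip, push its paper-gap lever all the way to the front stop, then push it rearward click by click and leave it in the third click from the stop, never running past that click. Then press the large key fully down and let it up, to put the printer back on line. Only push and press, gently: do not pinch or force the lever or lean on the printer, leave the small key unpressed and do not disturb the things standing round the printer.

Things in the scene. Friction and masses are not known exactly. Their poses are not given: they have to be found in the camera images.
- printer: Grey and black impact receipt printer, 180 mm deep (x) by 190 mm wide (y), fixed on the desk; origin at the centre of its underside, x from its front (the keys' side) to its rear, y to its left, z up. Flat deck 72 mm above the desk; a print-head housing covers x -11 to 87, y -17 to 91 mm, its highest part (paper stub) 48 mm above the deck. Platen knob 18 mm out on its left side at the rear.
- lever (a joint): Paper-gap lever on the right of the deck, sliding along the printer's x. Value in m: 0 at the front stop, growing rearward to 0.060. A sprung ball gives a notch every 12 mm: 0 (stop), 0.012 (first click), 0.024, 0.036 (third), 0.048, 0.060. 4 to 7 N takes it out of a notch; 6 mm on is a crest; 1 mm past it the lever snaps into the next by itself. Starts in click one or two (rarely between).
- lever_home (a point): Point on the deck (72 mm above the desk) below the middle of the lever when it is at its front stop: x -36, y -58 mm in the printer's frame; fixed to the printer, axes as the printer's. The slot runs from here to the printer's +x; white ticks to its right mark the six notches.
- lever_top (a point): Centre of the top of the lever's white upright tab, 31.5 mm above the deck (103.5 mm above the desk); moves with the lever; axes as the printer's. The tab is 9 mm thick along its travel, 18 mm wide across it and 22 mm high, on a thin stem; the deck round it is clear for at least 40 mm in front of it and behind it, 30 mm to its left and right.
- online_key (a joint): Large key, 20 x 30 mm (x by y), left one of the two on the front of the deck; value in m: 0 up, 0.004 fully down; springs back; about 2 N starts it, 4 N holds it fully down.
- online_key_top (a point): Centre of the top of the large key, 6.5 mm above the deck when up (printer frame x -58, y 58 mm).
- feed_key (a joint): Small key, 12 x 12 mm, 50 mm to the right of the large one; value as for the large key. Not to be pressed.
- feed_key_top (a point): Centre of the top of the small key, 6.5 mm above the deck when up (printer frame x -58, y 8 mm).
- receipt_roll_a: White paper roll, 57 mm across and 57 mm tall, standing by the printer's left side; origin at the centre of its underside. Loose; leave alone.
- stapler: Red and black stapler, 34 x 130 x 48 mm, lying along the printer's left side; origin at the centre of its underside. Loose; leave alone.
- pen_blue: Ball pen, 142 mm long, 13 mm high, lying in front of the printer; origin at the centre of its underside. Loose; leave alone.
- correction_fluid: Small white bottle with a black cap, 32 mm across, 76 mm tall, standing by the printer's right side; origin at the centre of its underside. Loose; leave alone.
- calculator: Desk calculator, 148 x 104 x 26 mm, on the left of the desk; origin at the centre of its underside. Loose; leave alone.
- card_terminal: Card terminal, 150 x 72 x 42 mm, on the right of the desk; origin at the centre of its underside. Loose; leave alone.
- padlock: Brass padlock, 58 x 38 x 14 mm, lying flat near the front right of the desk; origin at the centre of its underside. Loose; leave alone.

How it is judged (in metres and radians):
On the way, in this order (a step that is already met when the one before it is completed fails the run):
1. the lever has been pushed home to its front stop (value of joint lever below 0.0025 m), for 0.2 s.
2. the lever rests in the third click from the stop (value of joint lever between 0.0335 and 0.0385 m), for 0.2 s.
3. the large key is pressed down (value of joint online_key above 0.003 m), for 0.05 s.
At the end, for the whole second after the job is handed in: The lever rests in the third click from its stop (value 0.036 within 2.5 mm), and both keys are up (all of step 2 and velocity of joint lever between -0.005 and 0.005 m/s and value of joint each of online_key, feed_key below 0.001 m); the robot touches nothing.
It fails at once if the lever was run past the third click (value of joint lever above 0.0425 m).
It fails at once if the small key was pressed (value of joint feed_key above 0.002 m).
It fails at once if the lever was pinched or forced (over 30 N) (contact force between the fingers and lever above 30 N).
It fails at once if the printer was struck or leaned on (over 35 N) (contact force between any of the arm, the fingers and printer above 35 N).
It fails at once if a thing round the printer was moved more than 15 mm (distance of any of receipt_roll_a, stapler, pen_blue, correction_fluid, calculator, card_terminal, padlock from where it was at the start of the episode above 0.015 m).
It also fails if it takes over 48 s, if anything falls off the work surface, if the arm or the gripper's body presses on something with over 40 N, if the wrist force passes 120 N, or if a joint passes its speed limit or range.

## Working session

There is one attempt and no reset: what is moved stays moved. The work goes in short steps, Python scripts to look and compute and a tool call to move; the robot and the scene stay as the last step left them, time stands still between calls to the robot, and variables do not carry over. Pictures are saved under pics/ and viewed, at most 10 in all, crops included, and the job is handed in when it is done.

Besides the shell and the picture viewer there is one more tool, called as name([rows], argument=value, ...), one row to a line, values as JSON. servo_tool: Moves the arm, as the interface text tells. Its arguments: {"type":"object","properties":{"motion":{"type":"array"},"newtons":{"type":"number"}},"required":["motion"]}

```bash
ls; mkdir -p pics
cat > h.py <<'E'
import numpy as np, cv2
from cell import manip
def shot(n,f):
    c=manip.camera(n); cv2.imwrite(f'pics/{f}.png',c['frame'][:,:,::-1]); np.savez(f'pics/{f}.npz',**c); return c
def cloud(c):
    f=240/np.tan(np.radians(c['vfov'])/2); v,u=np.mgrid[:480,:640]; z=c['range_z']
    p=np.stack([(u-c['cx'])/f*z,(v-c['cy'])/f*z,z,np.ones_like(z)],-1)
    return (p@np.asarray(c['cam_to_world']).T)[...,:3]
def ray(c,u,v,h):
    f=240/np.tan(np.radians(c['vfov'])/2);T=np.asarray(c['cam_to_world'])
    d=T[:3,:3]@np.array([(u-c['cx'])/f,(v-c['cy'])/f,1]);o=T[:3,3]
    return o+d*(h-o[2])/d[2]
E
python3 - <<'E'
from h import *
a=shot('scene','a');b=shot('side','b')
for c in(a,b):print(np.round(c['cam_to_world'],3),c['vfov'])
print(manip.read_state())
E
```

```text
pics
[[ 6.64000e-01 -2.88000e-01  6.90000e-01 -4.50943e+02]
 [-7.47000e-01 -2.66000e-01  6.09000e-01 -8.86692e+02]
 [ 9.00000e-03 -9.20000e-01 -3.92000e-01  6.19327e+02]
 [ 0.00000e+00  0.00000e+00  0.00000e+00  1.00000e+00]] 42.76198343259919
[[ 9.980000e-01  5.900000e-02 -3.300000e-02  5.277490e+02]
 [ 6.800000e-02 -8.450000e-01  5.310000e-01 -7.321230e+02]
 [ 4.000000e-03 -5.320000e-01 -8.470000e-01  1.204807e+03]
 [ 0.000000e+00  0.000000e+00  0.000000e+00  1.000000e+00]] 55.80252987370852
{'clock': 0.1, 'joints': array([ 1.26038793e+00,  3.00427653e-01,  1.52150791e+00,  2.79017205e-05,
        1.32072474e+00, -6.65885154e-02]), 'qd': array([ 0.0004813 , -0.00189106, -0.00241841,  0.00113783,  0.00039377,
        0.00084476]), 'effort': array([ 2.51776808e-03, -5.32643509e+01, -3.53282475e+01,  7.10763247e-02,
        2.34010810e-02, -4.34881758e-05]), 'eef_pos': array([132.69298077, 533.50815552, 204.94112203]), 'eef_rot': array([-3.14052917e+00, -9.80073506e-05,  2.89776580e+00]), 'wrist_force': array([0.61846292, 0.40769723, 0.16405858]), 'moment': array([-0.00313623,  0.03291207,  0.05204265]), 'finger_force': 0.0, 'finger_gap': 93.84249740151608}
```

View pics/a.png

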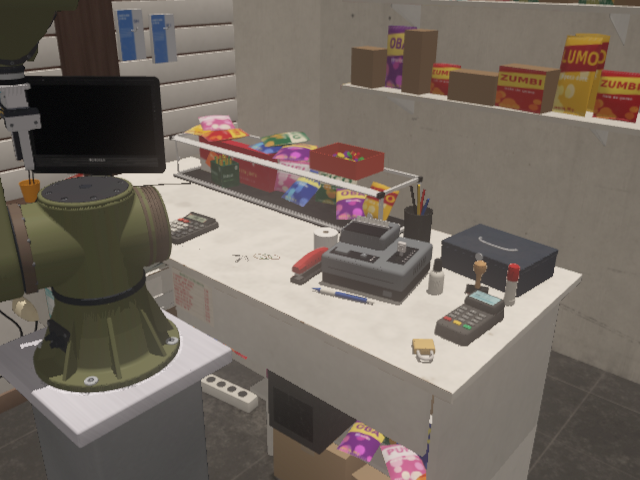

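View pics/b.png

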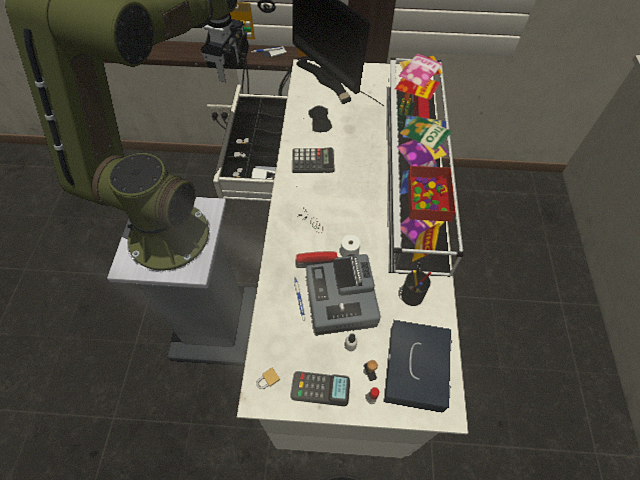

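The scene shows the printer at about (375,260). In the side view it is at (340,295), front facing left towards the robot, with the white lever near (342,304) and the keys near (320,285). Next I measure the deck and zoom in.

Run:
```python
from h import *
c=np.load('pics/b.npz'); P=cloud(c)
m=((P[...,2]>60)&(P[...,2]<85)).astype(np.uint8); m[:240]=0;m[345:]=0;m[:,:295]=0;m[:,390:]=0
m=cv2.morphologyEx(m,cv2.MORPH_OPEN,np.ones((3,3)))
n,l,s,_=cv2.connectedComponentsWithStats(m);k=1+s[1:,4].argmax();q=P[l==k]
print(s[1:],np.median(q[:,2]),q.min(0),q.max(0)); r=cv2.minAreaRect(q[:,:2].astype(np.float32));print(r)
w=P[240:345,290:390]; t=(P[...,2]>90)&(P[...,2]<112)&(l!=-1);fr=c['frame'].astype(int)
t&=(fr.min(-1)>130);t[:240]=0;t[345:]=0;t[:,:295]=0;t[:,390:]=0
print(np.argwhere(t).tolist()[:60]);print(P[t].mean(0) if t.any() else 0)
A=cv2.resize(c['frame'][235:345,285:395],None,fx=5,fy=5,interpolation=cv2.INTER_CUBIC)
cv2.imwrite('pics/bz.png',A[:,:,::-1])
```

```text
[[ 306  263   74   65 2917]
 [ 348  334    7    7   41]] 71.40016915103638 [ 444.72689969 -296.3748614    60.22141471] [ 653.14298145 -104.20320062   84.57609268]
((549.5950317382812, -188.0929412841797), (180.6283416748047, 190.52691650390625), 12.103401184082031)
[[254, 360], [254, 361], [254, 366], [257, 351], [258, 351], [258, 356], [260, 356], [261, 352], [262, 352], [263, 352], [263, 357], [265, 357], [266, 353], [267, 353], [268, 353], [270, 354], [270, 358], [271, 354], [272, 354], [272, 359], [273, 354], [273, 358], [275, 359], [276, 355], [277, 359], [277, 360], [278, 355], [279, 360], [281, 356], [282, 356], [283, 356], [303, 340], [303, 341], [303, 342], [304, 340], [304, 341], [304, 342], [305, 340], [305, 341], [305, 342], [306, 340], [306, 341], [306, 342], [307, 341], [307, 342], [307, 343], [308, 341], [308, 342], [308, 343]]
[ 572.43260471 -176.208895    104.62438579]
```

View pics/bz.png

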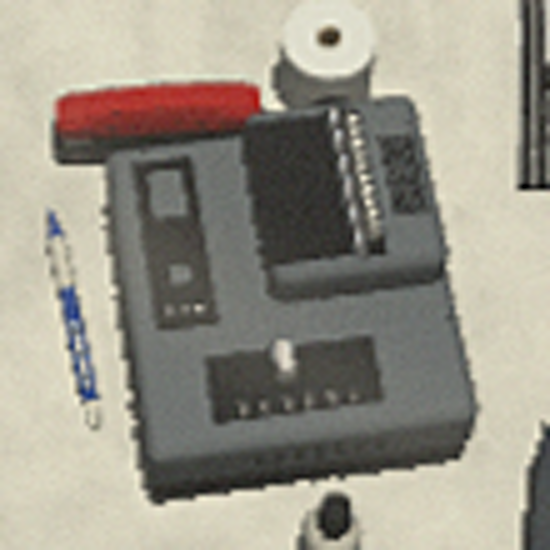

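```bash
cat >> h.py <<'E'
C=np.array([549.6,-188.1]);A=np.radians(12.1);R=np.array([[np.cos(A),-np.sin(A)],[np.sin(A),np.cos(A)]])
w=lambda x,y:C+R@np.array([x,y]); p=lambda q:R.T@(np.asarray(q)[:2]-C)
E
python3 - <<'E'
from h import *
c=np.load('pics/b.npz'); P=cloud(c)
t=(P[...,2]>90)&(P[...,2]<112)&(c['frame'].min(-1)>130);t[:295]=0;t[320:]=0;t[:,330:350]&=True;t[:,:330]=0;t[:,350:]=0
print(P[t].mean(0),p(P[t].mean(0)),[p(x).round(1) for x in P[t]])
v,u=np.argwhere(t).mean(0);print(u,v,ray(c,u,v,103.5),p(ray(c,u,v,103.5)))
a=np.load('pics/a.npz');f=a['frame']
cv2.imwrite('pics/az.png',cv2.resize(f[210:310,310:440],None,fx=6,fy=6,interpolation=cv2.INTER_CUBIC)[:,:,::-1])
print(w(-36,-58),w(-58,58))
E
```

```text
[ 550.12471195 -246.70123312  102.04371151] [-11.77085173 -57.40929276] [array([-14. , -49.6]), array([-11.3, -49.6]), array([ -8.8, -50.3]), array([-14.4, -52. ]), array([-11.9, -52.9]), array([ -9.6, -54.5]), array([-14.7, -54.3]), array([-12.5, -56.4]), array([ -9.8, -56.3]), array([-15.6, -58.6]), array([-12.9, -58.9]), array([-10.4, -59.6]), array([-13.5, -62.2]), array([-10.9, -62.4]), array([ -8.2, -62.5]), array([-14.1, -65.4]), array([-10.9, -63.4]), array([ -8.5, -64.5])]
341.3333333333333 305.5 [ 550.09852372 -247.35398608  103.5       ] [-11.93328728 -58.04205412]
[ 526.55768013 -252.357696  ] [ 480.73069562 -143.54644892]
```

servo_tool([
  [[0.17,-0.314,0.05,0,0,0.145,1],[0.34,-0.628,0.05,0,0,0.145,1],[0.51,-0.942,0.05,0,0,0.145,1],[0.51,-0.942,0.05,0,0,0.145,1],[0.51,-0.942,0.05,0,0,0.145,1],[0.51,-0.942,0.05,0,0,0.145,1],[0.51,-0.942,0.05,0,0,0.145,1],[0.51,-0.942,0.05,0,0,0.145,1],[0.51,-0.942,0.05,0,0,0.145,1],[0.51,-0.942,0.05,0,0,0.145,1]],
], newtons=10)

```text
clock: 1.1
eef_pos: [367.9, 98.2, 229.2]
eef_rot: [3.142, 0.0, -2.93]
wrist_force: [1.7, 0.8, 0.2]
finger_gap: 17.5
finger_force: 0.0
```

Lever at printer (-11.9, -58.0): value 24 mm, i.e. the second click. It lies exactly on the slot line, so the printer pose checks out.

servo_tool([
  [[0.415,-0.68,0,0,0,0,1],[0.415,-0.68,0,0,0,0,1],[0.415,-0.68,0,0,0,0,1],[0.415,-0.68,0,0,0,0,1],[0.415,-0.68,0,0,0,0,1],[0.415,-0.68,0,0,0,0,1],[0.415,-0.68,0,0,0,0,1],[0.415,-0.68,0,0,0,0,1],[0.415,-0.68,0,0,0,0,1],[0.415,-0.68,0,0,0,0,1]],
])

```text
clock: 2.1
eef_pos: [574.8, -240.2, 227.7]
eef_rot: [3.14, -0.002, -2.931]
wrist_force: [-0.2, 0.5, -0.3]
finger_gap: 0.3
finger_force: 0.0
```

Run:
```python
from h import *
s=manip.read_state();print(s['eef_pos'],p(s['eef_pos']),s['eef_rot'],s['joints'],s['finger_gap'],s['wrist_force'])
c=shot('wrist','w1')
P=cloud(c);t=(abs(P[...,2]-103.5)<5)&(c['frame'].min(-1)>130)
for v,u in np.argwhere(t)[::15]:print(u,v,P[v,u].round(1),p(P[v,u]).round(1))
```

```text
[ 574.75688726 -240.19413706  227.65204136] [ 13.6780845  -56.21012451] [ 3.14019470e+00 -1.61787200e-03 -2.93101819e+00] [-4.54679071e-01  4.52257126e-01  1.26201656e+00  1.02229986e-04
  1.42945475e+00 -2.23606324e+00] 0.31195125320235934 [-0.23853492  0.48555146 -0.28558407]
491 211 [530.  -99.2 102.5] [-0.5 91. ]
490 223 [540.5 -95.8 100.8] [10.5 92.2]
485 263 [576.2 -89.5 102.8] [46.7 90.8]
434 272 [ 593.6 -132.3  104. ] [54.7 45.3]
449 272 [ 590.5 -119.6  105. ] [54.4 58.4]
464 272 [ 588.  -105.9  103.9] [54.8 72.3]
402 273 [ 600.4 -160.4  104.6] [55.4 16.4]
418 273 [ 597.4 -146.3  104.5] [55.5 30.8]
433 273 [ 594.8 -132.8  103.6] [55.8 44.6]
448 273 [ 591.9 -119.7  104. ] [55.7 58. ]
463 273 [ 588.9 -106.9  104.7] [55.5 71.2]
484 273 [585.6 -87.1 102.3] [56.4 91.2]
449 274 [ 592.4 -119.   105. ] [56.3 58.6]
475 275 [588.4 -95.8 104.9] [57.3 82.1]
401 277 [ 604.2 -160.3  104.7] [59.2 15.7]
451 278 [ 595.8 -115.9  104.4] [60.3 60.9]
475 279 [592.1 -94.6 104.8] [61.2 82.5]
390 282 [ 610.9 -168.8  104.6] [64.  6.]
458 284 [ 600.  -108.1  104.7] [66.  67.7]
470 285 [598.7 -97.  104.4] [67.1 78.7]
460 287 [ 602.4 -105.4  104.5] [69.  69.8]
477 288 [600.3 -89.6 103.8] [70.3 85.7]
465 290 [ 604.1 -100.4  105.1] [71.7 74.4]
391 292 [ 620.2 -165.3  104.3] [73.9  7.5]
476 293 [605.  -89.2 104.3] [74.9 85. ]
459 295 [ 609.9 -104.3  105.2] [76.5 69.4]
380 297 [ 626.8 -174.1  105. ] [78.4 -2.5]
480 300 [611.5 -82.6 102.6] [82.6 90.2]
379 303 [ 633.9 -172.8  102.1] [85.7 -2.7]
394 303 [ 630.7 -159.4  102.9] [85.3 11. ]
409 303 [ 628.4 -145.4  101.4] [86.  25.3]
424 303 [ 625.  -132.3  102.8] [85.4 38.7]
439 303 [ 622.5 -118.3  101.7] [85.9 53. ]
455 303 [ 619.3 -104.   102.1] [85.8 67.7]
470 303 [616.1 -90.8 102.9] [85.5 81.2]
```

View pics/w1.png

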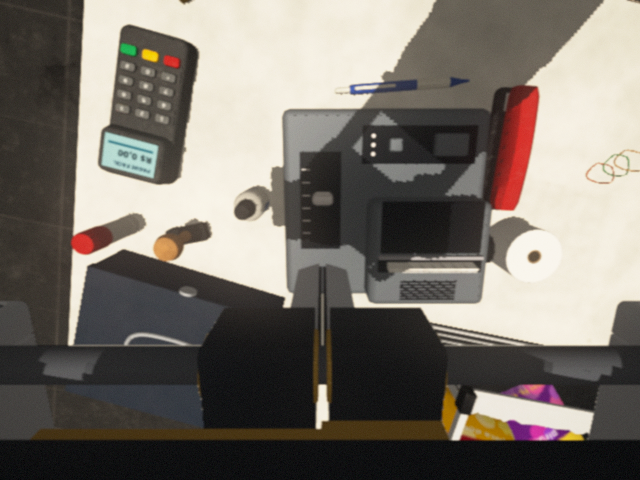

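The wrist view shows the lever tab at (322,198) in its slot, the keys at (397,144) and (453,144), and the fingertips at about (322,270) behind the tab. I'll measure the tab and deck from this view as a cross-check.

Run:
```python
from h import *
c=np.load('pics/w1.npz');P=cloud(c)
t=P[...,2]>95;t[:185]=0;t[215:]=0;t[:,:305]=0;t[:,340:]=0
print(t.sum(),P[t].mean(0),p(P[t].mean(0)),p(P[t][0]),np.ptp([p(x) for x in P[t]],0))
for n,(u0,u1,v0,v1) in dict(key=(432,475,125,165),small=(385,408,132,156)).items():
    q=P[v0:v1,u0:u1].reshape(-1,3);q=q[q[:,2]>75.5];x=np.array([p(a) for a in q]);print(n,len(q),q[:,2].mean(),(x.min(0)+x.max(0))/2,np.ptp(x,axis=0),x.mean(0))
q=P[105:300,280:495].reshape(-1,3);q=q[abs(q[:,2]-71)<8];print(cv2.minAreaRect(q[:,:2].astype(np.float32)),np.median(q[:,2]))
s=manip.read_state();print(s['eef_pos'],p(s['eef_pos']))
```

```text
221 [ 549.65629115 -244.25395509  105.31737221] [-11.71587083 -54.91819563] [-55.63018448 -55.95339156] [49.00370409 16.59600135]
key 779 82.64997097610042 [-56.83640282   9.94275136] [ 19.16746303 131.79228585] [-56.83943483  59.00492768]
small 182 84.09629403058652 [-56.46834739 -19.74563619] [11.3330428  72.41551076] [-56.48209842   9.6025373 ]
((547.9258422851562, -176.28121948242188), (177.4894256591797, 207.41397094726562), 12.175509452819824) 72.53004225417294
[ 574.67579204 -239.31902774  228.45675965] [ 13.78223012 -55.33745822]
```

servo_tool([
  [[0,-0.004,-0.08,0,0,0,1],[0,-0.004,-0.16,0,0,0,1],[0,-0.004,-0.22,0,0,0,1],[0,-0.004,-0.26,0,0,0,1],[0,-0.004,-0.284,0,0,0,1],[0,-0.004,-0.284,0,0,0,1],[0,-0.004,-0.284,0,0,0,1],[0,-0.004,-0.284,0,0,0,1]],
])

```text
clock: 2.95
eef_pos: [575.6, -241.8, 88.6]
eef_rot: [-3.14, 0.002, -2.93]
wrist_force: [0.5, -0.6, 0.2]
finger_gap: 0.9
finger_force: 0.0
```

Run:
```python
from h import *
for i in range(3):
  c=manip.camera('side')
  s=manip.read_state();print(s['eef_pos'],p(s['eef_pos']),s['wrist_force'])
c=shot('wrist','w2')
cv2.imwrite('pics/w2z.png',cv2.resize(c['frame'][100:400,200:520],(640,600))[:,:,::-1])
```

```text
[ 575.52408517 -241.88504645   88.39009258] [ 14.07379176 -58.02428628] [ 0.9304889   0.84449552 -0.03835777]
[ 575.40681338 -241.92963675   88.13813237] [ 13.94977842 -58.04330359] [-0.14465115 -0.06123674  0.1992982 ]
[ 575.30127365 -241.86437745   87.8509358 ] [ 13.860263   -57.95737105] [-0.85666714  0.16632735 -0.2171118 ]
```

View pics/w2z.png

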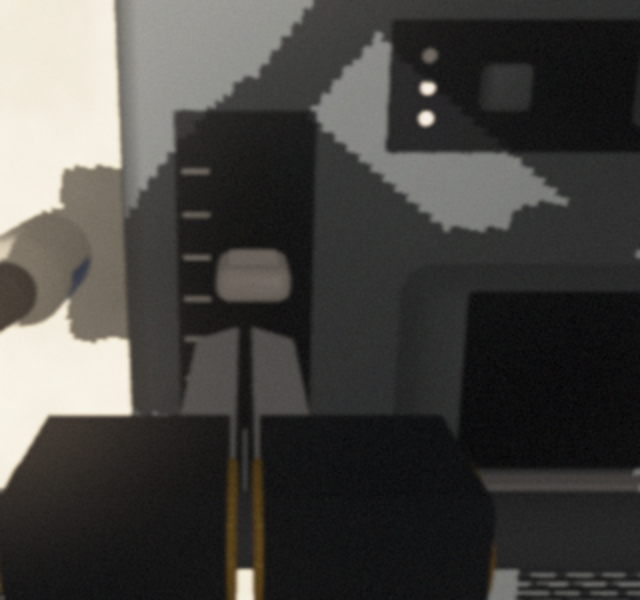

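The fingertips sit square behind the tab at a suitable height, with the lever on the second-click side of the ticks. I push forward.

servo_tool([
  [[-0.0098,-0.0021,-0.002,0,0,0,1],[-0.0196,-0.0042,-0.004,0,0,0,1],[-0.0274,-0.0059,-0.004,0,0,0,1],[-0.0352,-0.0075,-0.004,0,0,0,1],[-0.043,-0.0092,-0.004,0,0,0,1],[-0.0508,-0.0109,-0.004,0,0,0,1],[-0.0587,-0.0126,-0.004,0,0,0,1],[-0.0626,-0.0134,-0.004,0,0,0,1],[-0.0626,-0.0134,-0.004,0,0,0,1]],
])

```text
clock: 4.05
eef_pos: [543.4, -248.6, 85.0]
eef_rot: [3.142, -0.0, -2.93]
wrist_force: [0.9, -0.2, 0.2]
finger_gap: 0.7
finger_force: 0.0
```

```bash
cat >> h.py <<'E'
def st(k=3):
  for i in range(k):
    c=manip.camera('side'); s=manip.read_state();print(s['eef_pos'].round(1),p(s['eef_pos']).round(1),s['wrist_force'].round(1),s['clock'])
def lev(f='l'):
  c=manip.camera('side');P=cloud(c)
  t=(c['frame'].min(-1)>130)&(P[...,2]>92)&(P[...,2]<112);t[:295]=0;t[325:]=0;t[:,:322]=0;t[:,365:]=0
  print('lever',t.sum(),[p(x).round(1) for x in P[t]][::4], t.any() and p(P[t].mean(0)))
  return c
E
python3 -c "
from h import *
st();lev()"
```

```text
[ 543.6 -248.5   85. ] [-18.6 -57.8] [0.  0.1 0.7] 4.1
[ 543.6 -248.5   85. ] [-18.5 -57.8] [ 0.5 -1.3 -0.3] 4.15
[ 543.7 -248.5   85. ] [-18.4 -57.8] [ 0.   0.  -0.5] 4.2
lever 0 [] False
```

servo_tool([
  [[-0.002,-0.0004,0,0,0,0,1],[-0.004,-0.0008,0,0,0,0,1],[-0.006,-0.0012,0,0,0,0,1],[-0.006,-0.0012,0,0,0,0,1]],
])

```text
clock: 4.65
eef_pos: [540.9, -249.0, 85.0]
eef_rot: [-3.141, 0.001, -2.93]
wrist_force: [3.3, 1.1, -1.6]
finger_gap: 0.1
finger_force: 1.7
```

Run:
```python
from h import *
st(2);c=shot('wrist','w3')
cv2.imwrite('pics/w3z.png',cv2.resize(c['frame'][100:400,200:520],(640,600))[:,:,::-1])
```

```text
[ 540.9 -249.    85. ] [-21.2 -57.8] [ 3.3  0.2 -2.5] 4.7
[ 540.9 -249.    85. ] [-21.3 -57.7] [ 3.   1.  -1.5] 4.75
```

View pics/w3z.png

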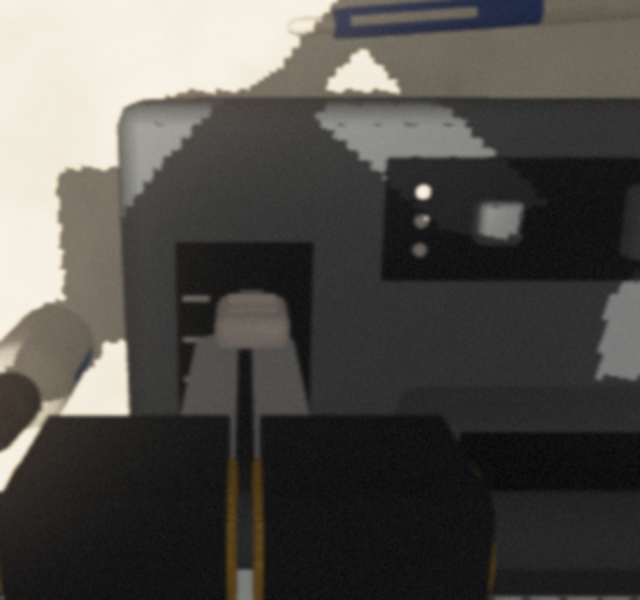

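The lever is now level with the first (front) tick at (196,298), with about 3 N of contact. I press slightly more to confirm the stop.

servo_tool([
  [[-0.001,-0.0002,0,0,0,0,1],[-0.002,-0.0004,0,0,0,0,1],[-0.002,-0.0004,0,0,0,0,1],[-0.002,-0.0004,0,0,0,0,1]],
])

```text
clock: 5.2
eef_pos: [540.8, -249.0, 85.0]
eef_rot: [-3.141, 0.002, -2.93]
wrist_force: [10.8, 1.2, -5.5]
finger_gap: 0.4
finger_force: 5.5
```

```bash
python3 -c "
from h import *
st(3)"
```

```text
[ 540.7 -249.    85. ] [-21.4 -57.7] [10.6  1.5 -5.5] 5.25
[ 540.8 -249.    85.1] [-21.4 -57.7] [10.4  1.4 -6.2] 5.3
[ 540.8 -249.    85. ] [-21.4 -57.7] [11.2  1.9 -5.9] 5.35
```

11 N with no travel, so the lever is at its stop (TCP x = -21.4 in the printer frame). I go up and over to the front side.

servo_tool([
  [[0.01,0.002,0,0,0,0,1],[0.0196,0.0042,0.02,0,0,0,1],[0.0196,0.0042,0.09,0,0,0,1],[-0.03,-0.0064,0.09,0,0,0,1],[-0.0744,-0.0159,0.09,0,0,0,1],[-0.0744,-0.0159,0.09,0,0,0,1],[-0.0744,-0.0159,0.04,0,0,0,1],[-0.0744,-0.0159,0.002,0,0,0,1],[-0.0744,-0.0159,0.002,0,0,0,1],[-0.0744,-0.0159,0.002,0,0,0,1]],
])

```text
clock: 6.35
eef_pos: [503.1, -257.3, 86.7]
eef_rot: [-3.141, 0.0, -2.93]
wrist_force: [-0.0, 0.1, 0.7]
finger_gap: 0.4
finger_force: 0.0
```

```bash
python3 -c "
from h import *
st(3)
c=shot('wrist','w4')
cv2.imwrite('pics/w4z.png',cv2.resize(c['frame'][100:400,200:520],(640,600))[:,:,::-1])"
```

```text
[ 503.3 -257.4   87.1] [-59.8 -58.1] [-0.4 -0.3 -0.4] 6.4
[ 503.3 -257.5   87.3] [-59.9 -58.1] [ 0.4  0.3 -0. ] 6.45
[ 503.2 -257.4   87.2] [-59.9 -58.1] [-0.5  0.3 -0.4] 6.5
```

servo_tool([
  [[0.006,0.0013,-0.002,0,0,0,1],[0.012,0.0025,-0.003,0,0,0,1],[0.0176,0.0038,-0.003,0,0,0,1],[0.0176,0.0038,-0.003,0,0,0,1]],
])

```text
clock: 6.95
eef_pos: [511.7, -255.2, 84.5]
eef_rot: [-3.142, 0.0, -2.93]
wrist_force: [-0.5, -0.0, 0.1]
finger_gap: 0.6
finger_force: 0.0
```

servo_tool([
  [[0.002,0.0004,0,0,0,0,1],[0.004,0.0008,0,0,0,0,1],[0.004,0.0008,0,0,0,0,1]],
])

```text
clock: 7.25
eef_pos: [513.4, -254.9, 84.5]
eef_rot: [-3.142, 0.0, -2.93]
wrist_force: [0.4, 0.2, -0.6]
finger_gap: 0.9
finger_force: 0.0
```

servo_tool([
  [[0.002,0.0004,0,0,0,0,1],[0.003,0.0006,0,0,0,0,1],[0.003,0.0006,0,0,0,0,1]],
])

```text
clock: 7.55
eef_pos: [514.3, -254.7, 84.4]
eef_rot: [3.141, -0.001, -2.93]
wrist_force: [-5.4, -0.6, 3.2]
finger_gap: 0.2
finger_force: 2.6
```

Contact at about TCP x = -48.5 for value 0. Now I push past the first crest (command to about 8.5 mm), slowly.

servo_tool([
  [[0.002,0.0004,0,0,0,0,1],[0.004,0.0008,0,0,0,0,1],[0.006,0.0013,0,0,0,0,1],[0.008,0.0017,0,0,0,0,1],[0.01,0.0021,0,0,0,0,1],[0.012,0.0025,0,0,0,0,1],[0.014,0.003,0,0,0,0,1],[0.0156,0.0034,0,0,0,0,1],[0.0156,0.0034,0,0,0,0,1]],
])

```text
clock: 8.45
eef_pos: [522.8, -252.9, 84.5]
eef_rot: [-3.141, 0.0, -2.93]
wrist_force: [-0.5, -0.1, 0.3]
finger_gap: 0.4
finger_force: 0.0
```

```bash
python3 -c "
from h import *
st(2);lev()"
```

```text
[ 522.7 -252.9   84.4] [-39.9 -57.7] [-0.3  0.2  0.4] 8.5
[ 522.6 -253.    84.5] [-40.  -57.8] [-0.3 -0.   0.3] 8.55
lever 0 [] False
```

It snapped into click one (no force). On to click two: +12 mm.

servo_tool([
  [[0.003,0.0006,0,0,0,0,1],[0.006,0.0013,0,0,0,0,1],[0.009,0.0019,0,0,0,0,1],[0.0115,0.0025,0,0,0,0,1],[0.014,0.003,0,0,0,0,1],[0.0165,0.0035,0,0,0,0,1],[0.019,0.0041,0,0,0,0,1],[0.021,0.0045,0,0,0,0,1],[0.0235,0.005,0,0,0,0,1],[0.0235,0.005,0,0,0,0,1]],
])

```text
clock: 9.6
eef_pos: [534.5, -250.3, 84.4]
eef_rot: [3.142, 0.0, -2.93]
wrist_force: [0.6, -0.2, -0.3]
finger_gap: 0.1
finger_force: 0.0
```

```bash
python3 -c "
from h import *
st(2)
c=shot('wrist','w5')
cv2.imwrite('pics/w5z.png',cv2.resize(c['frame'][100:400,200:520],(640,600))[:,:,::-1])"
```

```text
[ 534.4 -250.3   84.4] [-27.9 -57.7] [-0.3 -0.4  0.2] 9.65
[ 534.4 -250.4   84.4] [-27.9 -57.7] [ 0.1 -0.3  0.3] 9.7
```

View pics/w5z.png

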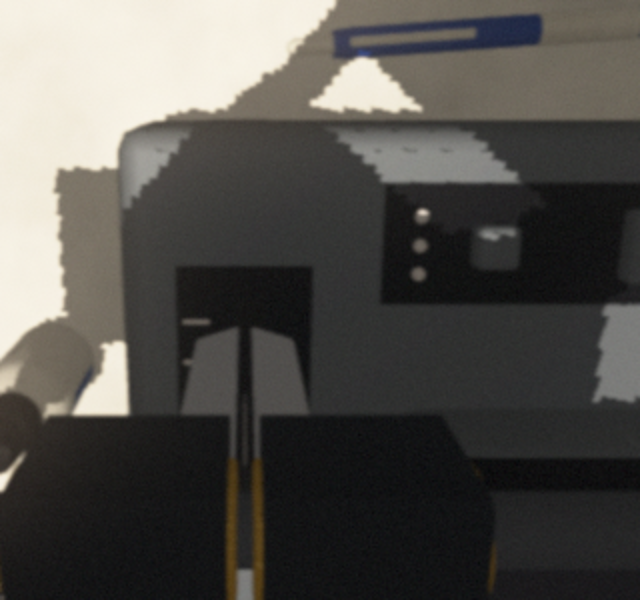

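The lever is hidden behind the fingers here. I check click two by touch: contact is expected about 3.3 mm on.

servo_tool([
  [[0.0025,0.0005,0,0,0,0,1],[0.005,0.001,0,0,0,0,1],[0.005,0.001,0,0,0,0,1]],
])

```text
clock: 10.05
eef_pos: [537.0, -249.9, 84.5]
eef_rot: [-3.142, 0.0, -2.93]
wrist_force: [0.5, 0.2, -0.2]
finger_gap: 0.3
finger_force: 0.0
```

servo_tool([
  [[0.002,0.0004,0,0,0,0,1],[0.003,0.0006,0,0,0,0,1],[0.003,0.0006,0,0,0,0,1]],
])

```text
clock: 10.35
eef_pos: [537.9, -249.7, 84.5]
eef_rot: [3.141, -0.001, -2.93]
wrist_force: [-4.9, -0.8, 1.9]
finger_gap: 0.5
finger_force: 2.4
```

Contact lies 24.1 mm past the stop contact, so click two is confirmed. Same 8 mm push as before, into click three.

servo_tool([
  [[0.002,0.0004,0,0,0,0,1],[0.004,0.0008,0,0,0,0,1],[0.006,0.0013,0,0,0,0,1],[0.008,0.0017,0,0,0,0,1],[0.01,0.0021,0,0,0,0,1],[0.012,0.0025,0,0,0,0,1],[0.014,0.003,0,0,0,0,1],[0.0156,0.0034,0,0,0,0,1],[0.0156,0.0034,0,0,0,0,1]],
])

```text
clock: 11.25
eef_pos: [546.3, -247.9, 84.5]
eef_rot: [-3.142, 0.0, -2.93]
wrist_force: [0.7, 0.0, 0.1]
finger_gap: -0.0
finger_force: 0.0
```

```bash
python3 -c "
from h import *
st(2)"
```

```text
[ 546.2 -247.9   84.5] [-15.8 -57.8] [-0.2 -0.6  0.6] 11.3
[ 546.2 -247.9   84.5] [-15.9 -57.8] [-0.2  0.4  0.4] 11.35
```

servo_tool([
  [[-0.0156,-0.0034,0,0,0,0,1],[-0.0313,-0.0067,0.01,0,0,0,1],[-0.05,-0.0107,0.06,0,0,0,1],[-0.0802,-0.0172,0.15,0,0,0,1],[-0.0802,-0.0172,0.15,0,0,0,1],[-0.0802,-0.0172,0.15,0,0,0,1]],
])

```text
clock: 11.95
eef_pos: [505.8, -257.0, 160.6]
eef_rot: [-3.14, 0.002, -2.931]
wrist_force: [0.2, -0.3, -1.0]
finger_gap: 0.5
finger_force: 0.0
```

```bash
python3 -c "
from h import *
st(2)
c=manip.camera('side');P=cloud(c)
cv2.imwrite('pics/s6.png',cv2.resize(c['frame'][235:345,285:395],None,fx=5,fy=5,interpolation=cv2.INTER_CUBIC)[:,:,::-1])
for v in range(298,312): print(v,[(u,*p(P[v,u]).round(1),P[v,u,2].round(0)) for u in range(338,356) if 95<P[v,u,2]<112])
"
```

```text
[ 505.6 -256.6  159.4] [-57.4 -57.7] [ 0.3 -0.1  0.3] 12.0
[ 505.6 -256.4  158.7] [-57.4 -57.5] [ 0.6 -0.2 -0.5] 12.05
298 []
299 []
300 []
301 []
302 [(346, np.float64(2.1), np.float64(-49.4), np.float64(102.0))]
303 [(346, np.float64(1.4), np.float64(-52.7), np.float64(103.0)), (347, np.float64(4.2), np.float64(-52.3), np.float64(102.0))]
304 [(346, np.float64(1.0), np.float64(-55.1), np.float64(102.0)), (347, np.float64(3.7), np.float64(-55.2), np.float64(102.0))]
305 [(346, np.float64(0.5), np.float64(-58.0), np.float64(103.0)), (347, np.float64(3.1), np.float64(-58.6), np.float64(103.0))]
306 [(346, np.float64(0.0), np.float64(-61.0), np.float64(103.0)), (347, np.float64(2.8), np.float64(-60.6), np.float64(101.0))]
307 [(346, np.float64(-0.2), np.float64(-62.8), np.float64(101.0)), (347, np.float64(2.4), np.float64(-63.2), np.float64(101.0))]
308 [(346, np.float64(-0.8), np.float64(-65.9), np.float64(101.0)), (347, np.float64(2.1), np.float64(-65.3), np.float64(99.0))]
309 []
310 []
311 []
```

View pics/s6.png

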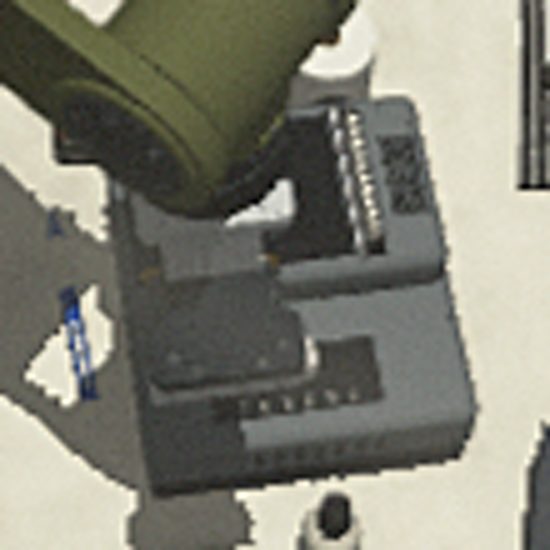

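The lever tab's rear edge sits about 12 mm rear of the click-two view, so it is in the third click; the front part is hidden by the gripper at (225,330). Moving over the large key.

servo_tool([
  [[-0.016,0.075,0,0,0,0,1],[-0.032,0.15,0,0,0,0,1],[-0.0484,0.227,0,0,0,0,1],[-0.0484,0.227,0,0,0,0,1],[-0.0484,0.227,-0.06,0,0,0,1],[-0.0484,0.227,-0.12,0,0,0,1],[-0.0484,0.227,-0.14,0,0,0,1],[-0.0484,0.227,-0.14,0,0,0,1],[-0.0484,0.227,-0.14,0,0,0,1]],
])

```text
clock: 13.0
eef_pos: [482.3, -143.4, 90.3]
eef_rot: [-3.141, 0.001, -2.93]
wrist_force: [-0.0, -0.0, 0.8]
finger_gap: 0.8
finger_force: 0.0
```

```bash
python3 -c "
from h import *
st(3)
c=shot('wrist','w7')
cv2.imwrite('pics/w7z.png',cv2.resize(c['frame'][100:400,200:520],(640,600))[:,:,::-1])"
```

```text
[ 482.5 -143.4   90.6] [-56.3  57.8] [-0.2 -0.3  0.9] 13.05
[ 482.5 -143.4   90.7] [-56.2  57.8] [-1.3 -0.1  0. ] 13.1
[ 482.4 -143.3   90.6] [-56.3  57.9] [-0.1 -0.3 -0.9] 13.15
```

View pics/w7z.png

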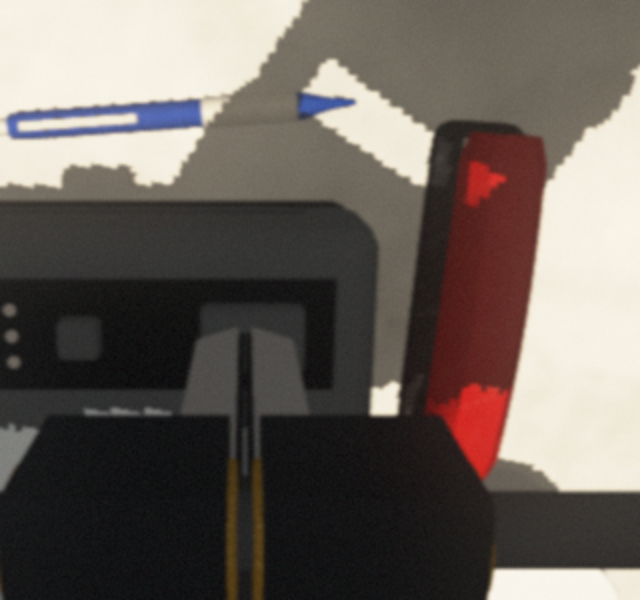

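The fingertips are over the large key, spanning (200–305, 305+), and the small key at (80,338) is well clear. Pressing down in small steps.

servo_tool([
  [[-0.003,-0.0006,-0.01,0,0,0,1],[-0.003,-0.0006,-0.02,0,0,0,1],[-0.003,-0.0006,-0.024,0,0,0,1],[-0.003,-0.0006,-0.026,0,0,0,1],[-0.003,-0.0006,-0.028,0,0,0,1],[-0.003,-0.0006,-0.028,0,0,0,1]],
])

```text
clock: 13.8
eef_pos: [480.3, -143.4, 75.5]
eef_rot: [3.141, -0.0, -2.93]
wrist_force: [-1.9, 0.0, 2.7]
finger_gap: 0.0
finger_force: 1.7
```

servo_tool([
  [[0,0,-0.002,0,0,0,1],[0,0,-0.002,0,0,0,1],[0,0,-0.002,0,0,0,1]],
])

```text
clock: 14.1
eef_pos: [480.3, -143.4, 74.7]
eef_rot: [-3.142, -0.0, -2.93]
wrist_force: [-3.4, 0.4, 7.5]
finger_gap: 0.4
finger_force: 3.4
```

servo_tool([
  [[0,0,-0.0012,0,0,0,1],[0,0,-0.0012,0,0,0,1],[0,0,-0.0012,0,0,0,1]],
])

```text
clock: 14.4
eef_pos: [480.3, -143.4, 74.6]
eef_rot: [-3.141, 0.0, -2.93]
wrist_force: [-6.9, 1.1, 13.5]
finger_gap: 0.5
finger_force: 6.6
```

servo_tool([
  [[0,0,0.01,0,0,0,1],[0,0,0.03,0,0,0,1],[-0.02,0.05,0.1,0,0,0,1],[-0.1,0.25,0.2,0,0,0,1],[-0.15,0.4,0.25,0,0,0,1],[-0.15,0.4,0.25,0,0,0,1],[-0.15,0.4,0.25,0,0,0,1],[-0.15,0.4,0.25,0,0,0,1],[-0.15,0.4,0.25,0,0,0,1]],
])

```text
clock: 15.3
eef_pos: [405.4, 57.4, 199.6]
eef_rot: [-3.141, 0.002, -2.928]
wrist_force: [-0.4, -1.0, -0.1]
finger_gap: 0.2
finger_force: 0.0
```

```bash
python3 -c "
from h import *
st(3)
c=lev()
cv2.imwrite('pics/s8.png',cv2.resize(c['frame'][235:345,285:395],None,fx=5,fy=5,interpolation=cv2.INTER_CUBIC)[:,:,::-1])"
```

```text
[405.5  56.6 199. ] [-89.6 269.4] [ 0.3  0.5 -0.5] 15.35
[405.5  56.1 198.6] [-89.7 269. ] [-0.5  0.2 -0.3] 15.4
[405.5  55.8 198.4] [-89.8 268.7] [-1.  -0.9 -0.1] 15.45
lever 20 [array([ -0.5, -48.9]), array([  1.7, -51.9]), array([  4.2, -53.7]), array([  2.8, -59.5]), array([ -2.9, -62.7])] [  0.08589716 -56.9477874 ]
```

View pics/s8.png

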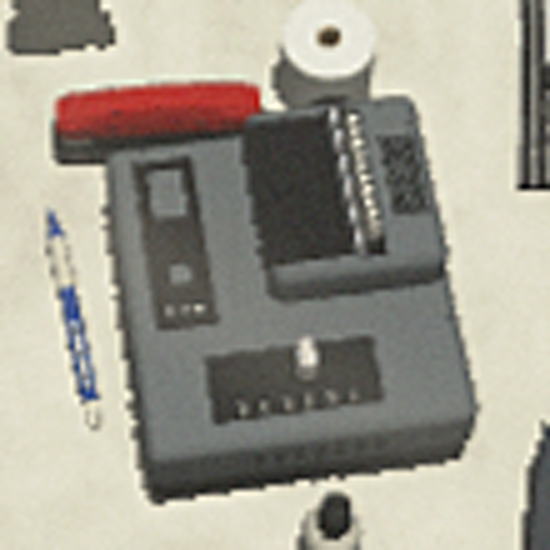

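The lever is at printer x ≈ 0.1, a value of 36 mm, which is the third click. The key reached a hard bottom at 13 N and is now released, and the things round the printer have not moved. Handing in.

```bash
python3 -c "
from cell import manip
print(manip.sign_off())"
```

```text
the job is handed in; nothing more can be done
None
```

The lever went to its front stop and then click by click to the third click (about 36 mm on camera), the large key was pressed fully and let up, and the job was handed in at about 15.5 s; sign-off returned no verdict.

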